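# Dry-stack a stepped wooden plinth, pressing every tier flat

## Task

Dry-fit the stepped plinth on its base board: lay the middle tier flat on the base, centred and with its long side along the base's long side, let go of it, then press straight down on it with the fingers for about a second to feel that it lies flat. Only then lay the smaller top tier on it, centred and turned the same way, let go, and press that down in the same way. Set the tiers down, do not drop them, and leave the finished stack standing on its own.

Things in the scene. Friction and masses are not known exactly. Their poses are not given: they have to be found in the camera images.
- base_top (a point): Base board of the plinth, a plain brown wooden board fixed to the bench near the middle of the grey mat: 160 mm (its x) by 110 mm (its y), 22 mm high. The point is the centre of its upper face; z is up. Of the same wood but no part of the plinth: a square offcut (60 x 60 x 34 mm) and a narrow strip (130 x 24 x 14 mm).
- middle_center (a point): Middle tier, a loose plain wooden board of 120 mm (its x) by 64 mm (its y), 22 mm thick, about 0.11 kg. It lies flat on the bench to the left or right of the base. The point is its centre, 11 mm above its underside; z is up. Half a turn makes no difference. Pinch it across its 64 mm width. A push of 5 to 20 N is a good press; less than 4 N is too light to tell anything.
- top_center (a point): Top tier, a loose plain wooden board of 80 mm (its x) by 42 mm (its y), 22 mm thick, about 0.05 kg. It lies flat on the bench to the left or right of the base. The point is its centre, 11 mm above its underside; z is up. Half a turn makes no difference. Pinch it across its 42 mm width; press it with 5 to 20 N like the middle tier.
Mind the look-alikes: they are no part of the job. What is shaped like the part that bears top_center but black or purple is not meant.

How it is judged:
By the outcome, as a careful person would: the job done as asked, in the order asked, and still so for the second after the job is handed in, with the robot touching nothing.
It also fails if it takes over 69 s, if anything falls off the work surface, if the arm or the gripper's body presses on something with over 40 N, if the wrist force passes 120 N, or if a joint passes its speed limit or range.

## Robot

A 6-joint arm with a two-finger parallel gripper is mounted at the origin on the work surface. World frame = base frame: x ahead of the robot, y to its left, z up, the work surface at z = 0. Lengths are in m, angles in degrees, forces in N, time in s.
With the tool pointing down it reaches from about 0.35 to 0.925 m from the base axis. Payload 6.4 kg.
Tool frame: the origin (TCP) lies at the very end of the fingers, on their centre line; the grasp point (between the pads) lies grip_depth behind it (grip_depth is the distance from the TCP to the grasp point, in m); x points along the fingers, y is the direction in which the jaws open and shut, and the axes are right-handed (so a half turn about x gives the same grasp; the last joint's range is limited). The gripper opens to 94 mm and grips with 3 to 60 N. Pads are 16 mm wide; open, the fingers measure 119 mm over their backs; the gripper's body (75 mm by 177 mm) begins 78 mm behind the grasp point.
Start: joints at [-84.001, 14.043, 89.255, -0, 76.702, -9.975], TCP at [0.179, -0.625, 0.205] pointing down, gripper open.
Joint ranges: [-179.41, 179.41], [-58.25, 129.5], [7.25, 145.43], [-54.29, 234.29], [11.92, 165.04], [-157.13, 157.13]. Speed limits (degrees/s): [147.25, 147.25, 180, 180, 180, 180].

## Interface

Orientations are given as a 3x3 rotation matrix whose columns are the frame's x, y, z axes.
In Python, from plant import state, capture, calibration, sign_off, grip_depth gives the robot as it stands.
- The arm moves only by the tool servo_tool, never from a script. Its argument "motion" is a list that holds one entry, the list of rows, each a list of 7 numbers: the opening, from 0 (shut) to 1 (fully open), then the shift along the world's x, y, z in cm, then the turn, a rotation vector about the world's x, y, z in rad. In form: [[[grip, x, y, z, ax, ay, az], ...]]. A call has 1 to 12 rows; each row shifts and turns the pose as measured when the row begins; what a row does not reach is not made up. A row lasts 1/10 s, in which the tool goes at most 50 mm and 8.59 degrees, less where a joint would pass 70% of its speed; a pose out of reach is approached as far as the arm can. A call is refused whole if a number of a shift passes 5 or a number of a turn 0.15, either way. A call with a gripper value outside its range is refused whole. The fingers move at their own pace and stop on an object; "grip_force" is the grip in N (left out, the last holds). Time passes only in rows, so rows that do not move let the fingers close. It gives the time, the measured TCP pose, the force and the opening at its end, in the units of the state.
- state(): the state, without advancing time (a new reading comes with each control period).
- capture(name): name is "scene" or "top" or "wrist"; returns (picture, depth): 420x560x3 uint8, red, green, blue; 420x560 float32, m along the optical axis (not along the pixel's ray), 0 where there is no reading.
- calibration(name): a dict with "camera_matrix" (3x3 intrinsics, pixels), "T" (4x4, takes a point from camera to world coordinates). Camera axes: x right, y down, z forward; pixel columns grow to the right and rows downward; lengths in m; the calibration is good to about 2 mm. A picture is of the moment at which its call begins: read the wrist's pose just before it. calibration takes no time and is no camera call; for the wrist camera it gives the pose at the moment of the call.
- sign_off(): hands the job in, once; it reports no verdict.
The state is a dict: "time": time; "qpos": joint angles; "joint_velocities": joint speeds; "joint_torque": joint torques, N m; "tool_pos": TCP position; "ee_rot": TCP orientation; "contact_force": force on the tool from outside, world axes, zero at the start; "wrist_torque": the same for the moment, N m; "opening": opening from 0.0 (shut) to 1.0 (fully open).
Only numpy, scipy, OpenCV 4.12 (cv2) and the standard library are available. Lean on these libraries where they do the work, as an engineer would, in place of code of your own. Each camera call takes 0.05 s, during which the arm holds its last target.

## Working session

There is one attempt and no reset: what is moved stays moved. The work goes in short steps, Python scripts to look and compute and a tool call to move; the robot and the scene stay as the last step left them, time stands still between calls to the robot, and variables do not carry over. Pictures are saved under pics/ and viewed, and the job is handed in when it is done.

Besides the shell and the picture viewer there is one more tool, called after "Call:" as a command line: name --argument value ..., lists and objects as JSON in quotes. servo_tool: Moves the arm, as the interface text tells. Its arguments: {"type":"object","properties":{"motion":{"type":"array","items":{"type":"array","items":{"type":"array","items":{"type":"number"}}}},"grip_force":{"type":"number"}},"required":["motion"]}

```bash
ls; mkdir -p pics; cat > h.py <<'E'
import numpy as np, cv2
from plant import state, capture, calibration, sign_off, grip_depth
def pts(name,d):
    c=calibration(name);K=np.array(c["camera_matrix"]);T=np.array(c["T"])
    v,u=np.mgrid[0:d.shape[0],0:d.shape[1]]
    P=np.stack([(u-K[0,2])/K[0,0]*d,(v-K[1,2])/K[1,1]*d,d],-1)
    return P@T[:3,:3].T+T[:3,3]
def save(n,im): cv2.imwrite(f"pics/{n}.png",cv2.cvtColor(im,cv2.COLOR_RGB2BGR))
E
python3 - <<'E'
from h import *
s=state();print({k:np.round(v,3) for k,v in s.items()},grip_depth)
for n in("top","scene"):
    im,d=capture(n);save(n+"0",im);np.savez(n+"0.npz",im=im,d=d,P=pts(n,d))
print(np.round(calibration("top")["T"],3))
E
```

```text
pics
{'time': np.float64(0.0), 'qpos': array([-8.4001e+01,  1.4082e+01,  8.9322e+01, -2.0000e-03,  7.6700e+01,
       -9.9730e+00]), 'joint_velocities': array([ 0.089,  0.012, -0.053, -0.105, -0.009, -0.076]), 'joint_torque': array([ 1.0000e-03, -4.1583e+01, -3.1461e+01,  6.9000e-02,  3.3000e-02,
       -0.0000e+00]), 'tool_pos': array([ 0.179, -0.624,  0.204]), 'ee_rot': array([[-0.   ,  0.275, -0.961],
       [ 0.002, -0.961, -0.275],
       [-1.   , -0.002, -0.   ]]), 'contact_force': array([0.156, 0.03 , 0.151]), 'wrist_torque': array([ 0.004,  0.029, -0.008]), 'opening': np.float64(1.003)} 0.0188
[[-0.013 -0.995  0.099  0.42 ]
 [-1.     0.014  0.016 -0.02 ]
 [-0.018 -0.099 -0.995  1.252]
 [ 0.     0.     0.     1.   ]]
```

View pics/top0.png

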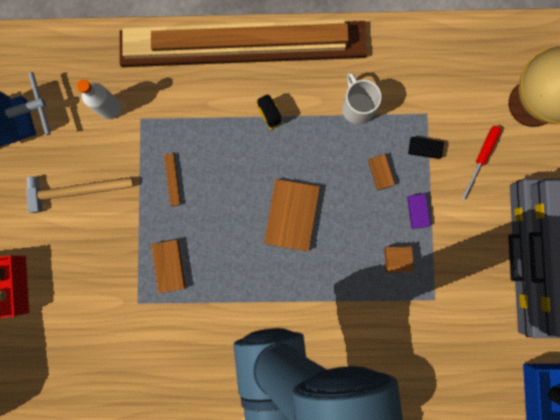

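View pics/scene0.png

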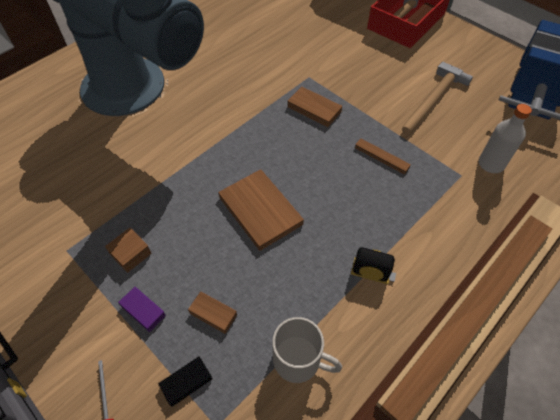

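The top view shows the base at (293,215) and four loose brown pieces:
- (169,266): the large board, so the middle tier.
- (382,171): the small board, about 80x42, so the top tier.
- (173,180): the strip.
- (399,258): the square offcut.

The black piece at (427,147) and the purple one at (419,211) are decoys. I'll measure sizes and check a crop.

```bash
cat >> h.py <<'E'
def meas(name,d,im,boxes,hs=None,zmin=0.012):
    P=pts(name,d);out={}
    for k,(u0,v0,u1,v1) in boxes.items():
        Q=P[v0:v1,u0:u1];I=im[v0:v1,u0:u1].astype(int);z=Q[...,2]
        zt=np.percentile(z[z>zmin],80)
        m=(abs(z-zt)<0.006)
        n,l,st,_=cv2.connectedComponentsWithStats(m.astype(np.uint8),connectivity=4)
        m=l==1+np.argmax(st[1:,4])
        X=Q[m]; r=cv2.minAreaRect((X[:,:2]*1000).astype(np.float32))
        (cx,cy),(w,h),a=r
        if w<h: w,h=h,w;a+=90
        a=(a+90)%180-90
        M=X[:,:2].mean(0)
        print(k,"c %.1f %.1f mean %.1f %.1f size %.1f %.1f ang %.1f z %.1f n %d"%(cx,cy,*M*1000,w,h,a,np.median(X[:,2])*1000,m.sum()))
E
python3 - <<'E'
from h import *
f=np.load("top0.npz");im,d=f["im"],f["d"]
meas("top",d,im,dict(base=(255,170,330,260),mid=(145,232,195,300),top=(362,148,402,195),strip=(158,145,188,212),off=(378,240,420,276),purple=(403,188,436,234)))
z=pts("top",d)[...,2];print(np.median(z[270:295,210:260]))
c=[im[145:215,355:445],im[225:305,130:210],im[165:265,250:335]]
save("crop0",np.hstack([cv2.resize(x,(260,260),interpolation=2) for x in c]))
f=np.load("scene0.npz")
meas("scene",f["d"],f["im"],dict(base=(210,165,310,255),mid=(280,82,348,130),top=(180,285,240,338)))
c=calibration("wrist");T=c["T"];print(np.round(T,3),c["camera_matrix"])
E
```

```text
base c 529.8 -20.6 mean 529.1 -20.6 size 160.2 109.9 ang -10.6 z 21.9 n 2827
mid c 409.9 279.5 mean 410.0 279.4 size 120.0 64.6 ang 9.0 z 21.9 n 1258
top c 631.6 -240.0 mean 631.6 -239.8 size 79.9 42.5 ang 16.5 z 21.9 n 539
strip c 622.1 273.1 mean 621.2 272.9 size 130.2 25.3 ang 8.0 z 14.0 n 486
off c 419.6 -274.4 mean 419.2 -274.0 size 60.8 59.0 ang 89.8 z 33.9 n 627
purple c 534.4 -327.4 mean 534.1 -327.1 size 79.4 42.9 ang 5.8 z 22.1 n 559
0.0005207897768698677
base c 529.1 -19.5 mean 533.1 -21.8 size 163.1 110.9 ang -10.7 z 21.7 n 3438
mid c 410.0 281.4 mean 412.4 278.8 size 121.4 68.4 ang 9.2 z 21.5 n 973
top c 631.3 -239.0 mean 632.6 -239.3 size 80.2 43.1 ang 15.4 z 21.8 n 995
[[ 0.276 -0.933 -0.232  0.246]
 [-0.961 -0.268 -0.064 -0.606]
 [-0.002  0.24  -0.971  0.384]
 [ 0.     0.     0.     1.   ]] [[349.39444656   0.         283.31204627]
 [  0.         349.39444656 210.06050181]
 [  0.           0.           1.        ]]
```

View pics/crop0.png

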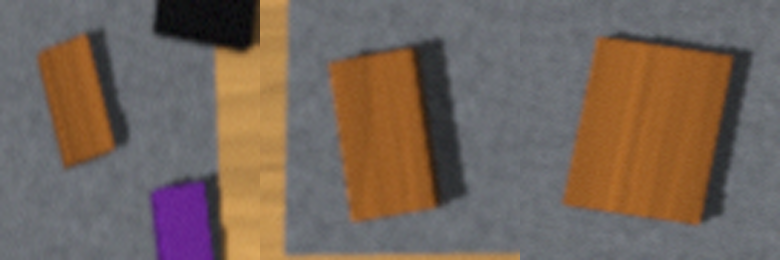

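Sizes match: the middle tier is 120x64.6 at (410,279.5), and the top tier is 80x42.5 at (631.6,-240). The crop shows both as brown, next to the black and purple decoys. Moving towards the middle tier, arcing round the base axis.

Call:
servo_tool --motion '[[[1,2.7,3.2,0,0,0,-0.06],[1,2.7,3.2,0,0,0,-0.06],[1,2.7,3.2,0,0,0,0],[1,2.7,3.2,0,0,0,0],[1,2.7,3.2,0,0,0,0],[1,2.7,3.2,0,0,0,0],[1,2.7,3.2,0,0,0,0],[1,2.7,3.2,0,0,0,0],[1,2,4,0,0,0,0],[1,0,4.5,0,0,0,0],[1,0,4.5,0,0,0,0],[1,0,4.5,0,0,0,0]]]'

```text
time: 1.3
tool_pos: [0.4181, -0.1775, 0.1984]
ee_rot: [[-0.003, 0.144, -0.99], [0.009, -0.99, -0.144], [-1.0, -0.009, 0.002]]
contact_force: [1.1, -0.2, 0.1]
opening: 1.003
```

Call:
servo_tool --motion '[[[1,0,4.5,0,0,0,0],[1,0,4.5,0,0,0,0],[1,0,4.5,0,0,0,0],[1,0,4.5,0,0,0,0],[1,0,4.5,0,0,0,0],[1,0,4.5,0,0,0,0],[1,0,4.5,0,0,0,0],[1,0,4.5,0,0,0,0],[1,0,4.5,0,0,0,0],[1,0,3,0,0,0,0],[1,0,1,0,0,0,0],[1,0,0,0,0,0,0]]]'

```text
time: 2.5
tool_pos: [0.4101, 0.29, 0.1953]
ee_rot: [[-0.005, 0.149, -0.989], [0.009, -0.989, -0.149], [-1.0, -0.009, 0.003]]
contact_force: [0.4, -0.9, -0.2]
opening: 0.998
```

```bash
cat >> h.py <<'E'
def to(x,y,yaw):
    s=state();p=s["tool_pos"];R=s["ee_rot"]
    yw=np.degrees(np.arctan2(R[1,1],R[0,1])); dy=(yaw-yw+90)%180-90
    # turn: bring tool x to -z, and y to the yaw wanted
    a=np.radians(yw+dy);Rt=np.array([[0,np.cos(a),-np.sin(a)],[0,np.sin(a),np.cos(a)],[-1,0,0]]); 
    if np.linalg.det(Rt)<0: Rt[:,2]*=-1
    rv=cv2.Rodrigues(Rt@R.T)[0].ravel()
    print("t %.2f tcp %s yaw %.2f  d(cm) %.2f %.2f z %.2f rv %s F %s op %.3f"%(s["time"],np.round(p*1000,1),yw,x/10-p[0]*100,y/10-p[1]*100,p[2]*100,np.round(rv,3),np.round(s["contact_force"],1),s["opening"]))
E
python3 -c "
from h import *
to(410,279.5,99)"
```

```text
t 2.50 tcp [410.1 290.  195.3] yaw -81.41  d(cm) -0.01 -1.05 z 19.53 rv [-0.009 -0.005  0.007] F [ 0.4 -0.9 -0.2] op 0.998
```

Call:
servo_tool --motion '[[[1,0,-1.0,-2,-0.009,-0.005,0.007],[1,0,0,-4,0,0,0],[1,0,0,-4,0,0,0],[1,0,0,-3,0,0,0],[1,0,0,-1,0,0,0],[1,0,0,0,0,0,0]]]'

```text
time: 3.1
tool_pos: [0.412, 0.2722, 0.053]
ee_rot: [[0.005, 0.149, -0.989], [-0.002, -0.989, -0.149], [-1.0, 0.002, -0.004]]
contact_force: [-1.1, -0.4, -0.7]
opening: 1.001
```

```bash
python3 -c "
from h import *
to(410,279.5,99)
im,d=capture('wrist');save('w1',im)"
```

```text
t 3.10 tcp [412.  272.2  53. ] yaw -81.43  d(cm) -0.20 0.73 z 5.30 rv [0.002 0.005 0.008] F [-1.1 -0.4 -0.7] op 1.001
```

View pics/w1.png

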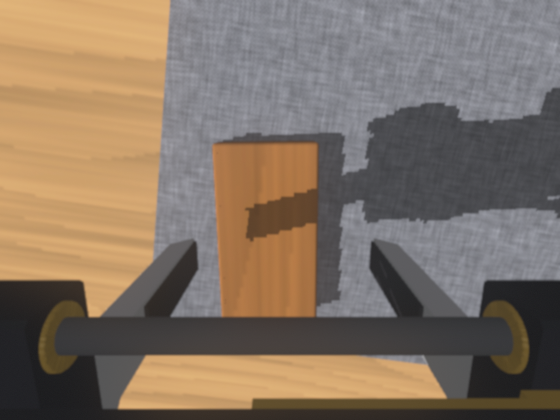

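The wrist view shows the tier between the fingers at (268,235), slightly off to the left. Correcting, then descending.

Call:
servo_tool --motion '[[[1,-0.2,0.7,0,0.002,0.005,0.008],[1,0,0,0,0,0,0],[1,0,0,-1.5,0,0,0],[1,0,0,-1.5,0,0,0],[1,0,0,-1,0,0,0],[1,0,0,0,0,0,0]]]'

```text
time: 3.75
tool_pos: [0.4178, 0.2829, 0.0221]
ee_rot: [[0.017, 0.159, -0.987], [0.008, -0.987, -0.159], [-1.0, -0.005, -0.018]]
contact_force: [-0.0, -0.4, -0.2]
opening: 1.0
```

```bash
python3 -c "
from h import *
to(410,279.5,99)"
```

```text
t 3.75 tcp [417.8 282.9  22.1] yaw -80.87  d(cm) -0.78 -0.34 z 2.21 rv [-0.008  0.017 -0.002] F [-0.  -0.4 -0.2] op 1.000
```

Call:
servo_tool --motion '[[[1,-0.8,-0.3,0,-0.008,0.017,0],[1,0,0,0,0,0,0],[1,0,0,0,0,0,0]]]'

```text
time: 4.05
tool_pos: [0.4105, 0.2805, 0.0242]
ee_rot: [[0.002, 0.159, -0.987], [0.0, -0.987, -0.159], [-1.0, 0.0, -0.002]]
contact_force: [-0.1, -0.0, 0.4]
opening: 0.998
```

```bash
python3 -c "
from h import *
to(410,279.5,99)
to(410,279.5,99)"
```

```text
t 4.05 tcp [410.5 280.5  24.2] yaw -80.85  d(cm) -0.05 -0.10 z 2.42 rv [-0.     0.002 -0.003] F [-0.1 -0.   0.4] op 0.998
t 4.05 tcp [410.5 280.5  24.2] yaw -80.85  d(cm) -0.05 -0.10 z 2.42 rv [-0.     0.002 -0.003] F [-0.1 -0.   0.4] op 0.998
```

Call:
servo_tool --motion '[[[1,0,-0.1,-0.8,0,0.002,0],[1,0,0,-0.8,0,0,0],[1,0,0,0,0,0,0],[1,0,0,0,0,0,0]]]'

```text
time: 4.45
tool_pos: [0.4108, 0.2794, 0.0073]
ee_rot: [[0.001, 0.159, -0.987], [0.0, -0.987, -0.159], [-1.0, -0.0, -0.001]]
contact_force: [-0.3, -0.1, 0.1]
opening: 0.996
```

```bash
python3 -c "
from h import *
to(410,279.5,99)"
```

```text
t 4.45 tcp [410.8 279.4   7.3] yaw -80.85  d(cm) -0.08 0.01 z 0.73 rv [-0.     0.001 -0.003] F [-0.3 -0.1  0.1] op 0.996
```

Call:
servo_tool --motion '[[[1,-0.1,0,-0.3,0,0,0],[0.75,0,0,0,0,0,0],[0.6,0,0,0,0,0,0],[0.5,0,0,0,0,0,0],[0.5,0,0,0,0,0,0],[0.5,0,0,0,0,0,0]]]' --grip_force 20

```text
time: 5.05
tool_pos: [0.4098, 0.2796, 0.0041]
ee_rot: [[0.001, 0.159, -0.987], [0.001, -0.987, -0.159], [-1.0, -0.0, -0.001]]
contact_force: [0.9, -0.4, -0.4]
opening: 0.68
```

```bash
python3 -c "
from h import *
to(410,279.5,99)"
```

```text
t 5.05 tcp [409.8 279.6   4.1] yaw -80.85  d(cm) 0.02 -0.01 z 0.41 rv [-0.001  0.001 -0.003] F [ 0.9 -0.4 -0.4] op 0.680
```

Call:
servo_tool --motion '[[[0.5,0,0,1,0,0,0],[0.5,0,0,3,0,0,0],[0.5,0,0,3,0,0,0],[0.5,1.2,-3,1,0,0,-0.04],[0.5,1.2,-3,0,0,0,-0.04],[0.5,1.2,-3,0,0,0,-0.04],[0.5,1.2,-3,0,0,0,-0.04],[0.5,1.2,-3,0,0,0,-0.04],[0.5,1.2,-3,0,0,0,-0.04],[0.5,1.2,-3,0,0,0,-0.04],[0.5,1.2,-3,0,0,0,-0.04],[0.5,0,0,0,0,0,0]]]'

```text
time: 6.25
tool_pos: [0.5091, 0.0299, 0.0963]
ee_rot: [[0.01, -0.169, -0.986], [-0.001, -0.986, 0.169], [-1.0, -0.0, -0.01]]
contact_force: [-1.1, 1.1, -0.8]
opening: 0.676
```

```bash
python3 -c "
from h import *
to(529.8,-20.6,79.4)"
```

```text
t 6.25 tcp [509.1  29.9  96.3] yaw -99.70  d(cm) 2.07 -5.05 z 9.63 rv [ 0.002  0.01  -0.016] F [-1.1  1.1 -0.8] op 0.676
```

Call:
servo_tool --motion '[[[0.5,1,-2,0,0.002,0.01,-0.01],[0.5,1,-2,-1,0,0,0],[0.5,0,-0.6,-1,0,0,0],[0.5,0,0,-1,0,0,0],[0.5,0,0,0,0,0,0],[0.5,0,0,0,0,0,0]]]'

```text
time: 6.85
tool_pos: [0.5277, -0.0142, 0.0663]
ee_rot: [[-0.001, -0.176, -0.984], [0.002, -0.984, 0.176], [-1.0, -0.002, 0.001]]
contact_force: [-0.1, -0.0, -0.4]
opening: 0.68
```

```bash
python3 -c "
from h import *
to(529.8,-20.6,79.4)
im,d=capture('scene');save('s2',im);np.savez('s2.npz',im=im,d=d)
im,d=capture('wrist');save('w2',im)
im,d=capture('top');save('t2',im)"
```

```text
t 6.85 tcp [527.7 -14.2  66.3] yaw -100.16  d(cm) 0.21 -0.64 z 6.63 rv [-0.002 -0.001 -0.008] F [-0.1 -0.  -0.4] op 0.680
```

View pics/s2.png

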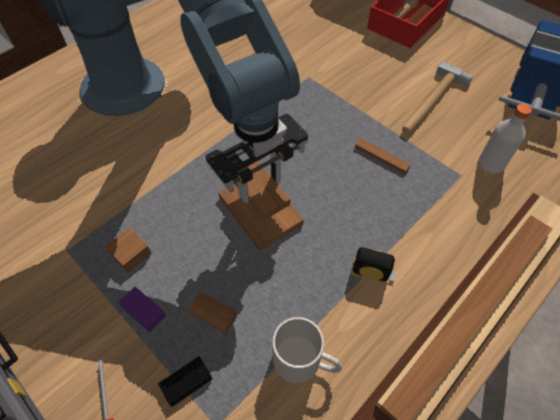

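View pics/w2.png

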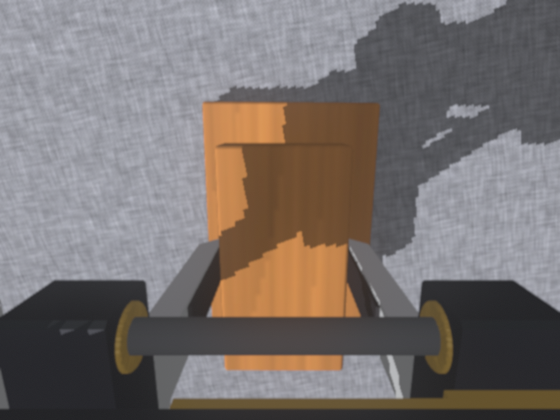

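View pics/t2.png

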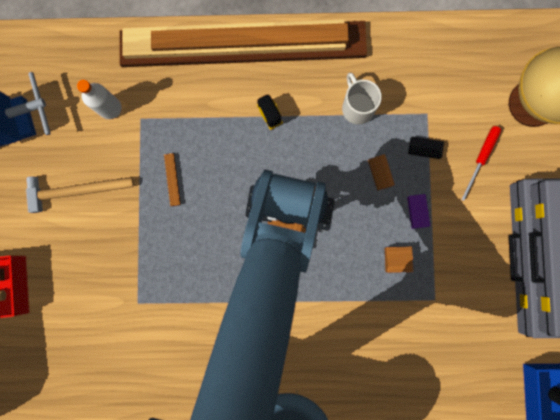

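The wrist view shows the tier held squarely over the base, with its far edge at row 145 and the base edge at row 102. Correcting, then lowering.

Call:
servo_tool --motion '[[[0.5,0.2,-0.6,0,-0.002,-0.001,-0.008],[0.5,0,0,-1.5,0,0,0],[0.5,0,0,-0.8,0,0,0],[0.5,0,0,0,0,0,0],[0.5,0,0,0,0,0,0]]]'

```text
time: 7.5
tool_pos: [0.5304, -0.0205, 0.0421]
ee_rot: [[0.002, -0.184, -0.983], [-0.0, -0.983, 0.184], [-1.0, -0.0, -0.002]]
contact_force: [0.0, 0.5, -1.8]
opening: 0.674
```

```bash
python3 -c "
from h import *
to(529.8,-20.6,79.4)"
```

```text
t 7.50 tcp [530.4 -20.5  42.1] yaw -100.61  d(cm) -0.06 -0.01 z 4.21 rv [0.    0.002 0.   ] F [ 0.   0.5 -1.8] op 0.674
```

Call:
servo_tool --motion '[[[0.5,-0.1,0,-0.5,0,0.002,0],[0.5,0,0,-0.5,0,0,0],[0.5,0,0,-0.2,0,0,0],[0.5,0,0,-0.1,0,0,0],[0.5,0,0,0,0,0,0]]]'

```text
time: 8.0
tool_pos: [0.5293, -0.0205, 0.028]
ee_rot: [[-0.0, -0.184, -0.983], [-0.0, -0.983, 0.184], [-1.0, 0.0, 0.0]]
contact_force: [-0.9, 0.4, -0.7]
opening: 0.682
```

```bash
python3 -c "
from h import *
to(529.8,-20.6,79.4)
im,d=capture('wrist');save('w3',im);np.savez('w3.npz',im=im,d=d,P=pts('wrist',d))
meas('wrist',d,im,dict(mid=(225,150,340,240)),zmin=0.035)
P=pts('wrist',d)
for r in (180,220): print(np.round(P[r,200:400:8,2]*1000,1))
"
```

```text
t 8.00 tcp [529.3 -20.5  28. ] yaw -100.62  d(cm) 0.05 -0.01 z 2.80 rv [ 0. -0.  0.] F [-0.9  0.4 -0.7] op 0.682
mid c 565.1 -26.6 mean 565.7 -26.7 size 55.5 43.3 ang 79.2 z 46.5 n 10303
[23.3 22.  43.6 46.4 46.7 47.8 46.4 47.4 46.  45.9 46.5 45.9 46.4 46.6
 47.2 47.7 46.5 45.5 46.5 22.7 23.1 22.9 22.1  0.5  1.3]
[23.4 22.2 22.7 47.  45.5 46.4 46.1 46.2 46.7 46.4 46.2 46.4 45.7 46.8
 46.  46.7 45.7 46.1 45.9 24.  22.1 23.3 22.8 -0.2  2.2]
```

View pics/w3.png

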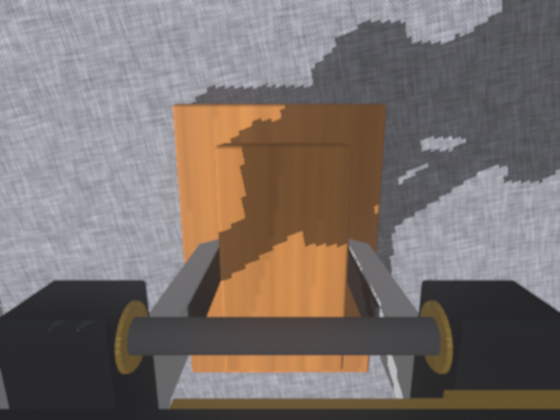

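```bash
cat >> h.py <<'E'
def edges(P,c,ang,levels,xr):
    a=np.radians(ang);e=np.array([np.cos(a),np.sin(a)]);n=np.array([-e[1],e[0]])
    q=(P[...,:2]*1000-c);X=q@e;Y=q@n;Z=P[...,2]*1000
    for nm,z0,tol in levels:
        m=abs(Z-z0)<tol
        k=m&(X>xr[0])&(X<xr[1]); ys=Y[k]
        mm=m&(abs(Y)<15)
        # per-row-bin extremes, median
        b=((X[k]-xr[0])//2).astype(int);lo=[];hi=[]
        for i in np.unique(b):
            t=ys[b==i]
            if len(t)>20: lo.append(t.min());hi.append(t.max())
        far=[];b2=(Y[mm]//2).astype(int);near=[]
        for i in np.unique(b2): far.append(X[mm][b2==i].max());near.append(X[mm][b2==i].min())
        print(nm,"Y lo %.1f hi %.1f mid %.2f | X far %.1f near %.1f"%(np.median(lo),np.median(hi),(np.median(lo)+np.median(hi))/2,np.median(far),np.median(near)))
E
python3 -c "
from h import *
P=np.load('w3.npz')['P']
edges(P,np.array([529.8,-20.6]),-10.6,[('tier',46.4,6),('base',22.6,6)],(20,50))
edges(P,np.array([529.8,-20.6]),-10.6,[('base',22.6,6)],(65,75))
"
```

```text
tier Y lo -31.9 hi 31.8 mid -0.07 | X far 59.5 near -60.0
base Y lo -52.6 hi 56.7 mid 2.03 | X far 78.8 near -80.5
base Y lo -52.4 hi 57.0 mid 2.33 | X far 78.8 near -80.5
```

The wrist view puts the tier about 2 mm off the base centre in the base's y. Correcting before set-down.

Call:
servo_tool --motion '[[[0.5,0,0.21,0,0,0,0],[0.5,0,0,0,0,0,0],[0.5,0,0,0,0,0,0]]]'

```text
time: 8.35
tool_pos: [0.5299, -0.0183, 0.0286]
ee_rot: [[0.001, -0.184, -0.983], [-0.001, -0.983, 0.184], [-1.0, 0.0, -0.001]]
contact_force: [-0.1, 0.1, -0.7]
opening: 0.677
```

```bash
python3 -c "
from h import *
to(529.4,-18.4,79.4)
im,d=capture('wrist')
P=pts('wrist',d)
edges(P,np.array([529.4,-18.4]),-10.6,[('tier',46.4,6),('base',22.6,6)],(20,50))
"
```

```text
t 8.35 tcp [529.9 -18.3  28.6] yaw -100.61  d(cm) -0.05 -0.01 z 2.86 rv [0.001 0.001 0.   ] F [-0.1  0.1 -0.7] op 0.677
tier Y lo -31.5 hi 31.8 mid 0.16 | X far 60.3 near -59.1
base Y lo -54.8 hi 54.5 mid -0.15 | X far 79.7 near -79.2
```

Centred within about 0.5 mm. Lowering to contact.

Call:
servo_tool --motion '[[[0.5,-0.05,0,-0.15,0.001,0.001,0],[0.5,0,0,-0.1,0,0,0],[0.5,0,0,-0.05,0,0,0],[0.5,0,0,0,0,0,0]]]'

```text
time: 8.8
tool_pos: [0.5297, -0.0184, 0.0261]
ee_rot: [[0.0, -0.184, -0.983], [0.0, -0.983, 0.184], [-1.0, -0.0, -0.0]]
contact_force: [-0.3, 1.0, -0.6]
opening: 0.682
```

```bash
python3 -c "
from h import *
to(529.4,-18.4,79.4)"
```

```text
t 8.80 tcp [529.7 -18.4  26.1] yaw -100.61  d(cm) -0.03 -0.00 z 2.61 rv [-0.  0.  0.] F [-0.3  1.  -0.6] op 0.682
```

Call:
servo_tool --motion '[[[0.5,0,0,-0.06,0,0,0],[0.5,0,0,0,0,0,0]]]'

```text
time: 9.0
tool_pos: [0.5299, -0.0184, 0.0261]
ee_rot: [[0.0, -0.184, -0.983], [0.0, -0.983, 0.184], [-1.0, -0.0, -0.0]]
contact_force: [-0.8, 0.2, -1.6]
opening: 0.677
```

Call:
servo_tool --motion '[[[0.5,0,0,-0.06,0,0,0],[0.5,0,0,-0.02,0,0,0]]]'

```text
time: 9.2
tool_pos: [0.53, -0.0184, 0.0261]
ee_rot: [[-0.0, -0.184, -0.983], [0.0, -0.983, 0.184], [-1.0, -0.0, 0.0]]
contact_force: [-2.1, -0.4, 2.1]
opening: 0.683
```

In contact: z stays at 26.1 mm. Releasing and rising.

Call:
servo_tool --motion '[[[0.78,0,0,0,0,0,0],[0.85,0,0,0,0,0,0],[0.85,0,0,0,0,0,0],[0.85,0,0,1,0,0,0],[0.85,0,0,2,0,0,0],[0.85,0,0,2,0,0,0],[0,0,0,0,0,0,0],[0,0,0,0,0,0,0],[0,0,0,0,0,0,0],[0,0,0,0,0,0,0]]]'

```text
time: 10.2
tool_pos: [0.5292, -0.0183, 0.077]
ee_rot: [[-0.001, -0.184, -0.983], [0.001, -0.983, 0.184], [-1.0, -0.0, 0.001]]
contact_force: [0.2, -0.2, -0.0]
opening: 0.545
```

```bash
python3 -c "
from h import *
to(529.4,-18.4,79.4)
im,d=capture('wrist');save('w4',im)
P=pts('wrist',d)
edges(P,np.array([529.4,-18.4]),-10.6,[('tier',44,6),('base',22,6)],(20,50))
"
```

```text
t 10.20 tcp [529.2 -18.3  77. ] yaw -100.62  d(cm) 0.02 -0.01 z 7.70 rv [-0.001 -0.001  0.   ] F [ 0.2 -0.2 -0. ] op 0.545
tier Y lo -31.7 hi 31.5 mid -0.10 | X far 60.0 near -57.7
base Y lo -54.6 hi 54.4 mid -0.09 | X far 79.4 near 60.4
```

View pics/w4.png

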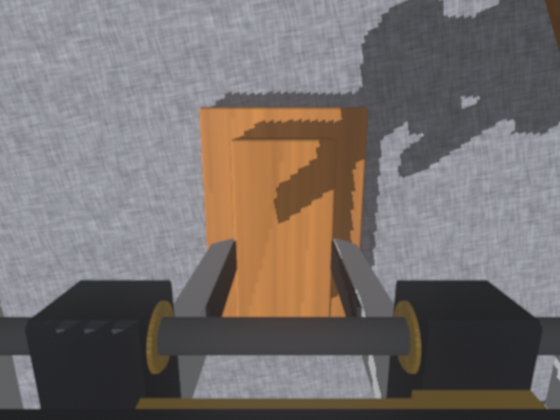

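The tier lies centred: its far edge is at row 138 and the base edge at row 108, with lateral offset about 0. I'll shut the fingers and come down to just above its top (z 44 mm).

Call:
servo_tool --motion '[[[0,0,0,-1,0,0,0],[0,0,0,-0.8,0,0,0],[0,0,0,0,0,0,0],[0,0,0,0,0,0,0],[0,0,0,0,0,0,0],[0,0,0,0,0,0,0],[0,0,0,0,0,0,0]]]'

```text
time: 10.95
tool_pos: [0.5274, -0.018, 0.0548]
ee_rot: [[-0.006, -0.184, -0.983], [0.002, -0.983, 0.184], [-1.0, -0.001, 0.006]]
contact_force: [-0.7, -0.4, -0.1]
opening: 0.006
```

```bash
python3 -c "
from h import *
to(529.4,-18.4,79.4)"
```

```text
t 10.95 tcp [527.4 -18.   54.8] yaw -100.62  d(cm) 0.20 -0.04 z 5.48 rv [-0.002 -0.006  0.   ] F [-0.7 -0.4 -0.1] op 0.006
```

Call:
servo_tool --motion '[[[0,0.2,0,-0.4,-0.002,-0.006,0],[0,0,0,-0.3,0,0,0],[0,0,0,-0.1,0,0,0],[0,0,0,-0.1,0,0,0],[0,0,0,0,0,0,0]]]'

```text
time: 11.45
tool_pos: [0.5299, -0.018, 0.0455]
ee_rot: [[0.002, -0.184, -0.983], [-0.001, -0.983, 0.184], [-1.0, 0.0, -0.002]]
contact_force: [-0.5, -0.6, -0.2]
opening: 0.008
```

Call:
servo_tool --motion '[[[0,0,0,-0.1,0,0.002,0],[0,0,0,-0.08,0,0,0],[0,0,0,-0.08,0,0,0]]]'

```text
time: 11.75
tool_pos: [0.5301, -0.0181, 0.0442]
ee_rot: [[-0.001, -0.184, -0.983], [-0.001, -0.983, 0.184], [-1.0, 0.001, 0.001]]
contact_force: [-3.9, 1.2, 7.9]
opening: 0.006
```

Call:
servo_tool --motion '[[[0,0,0,-0.1,0,0,0],[0,0,0,-0.1,0,0,0]]]'

```text
time: 11.95
tool_pos: [0.5301, -0.018, 0.0442]
ee_rot: [[-0.003, -0.184, -0.983], [-0.0, -0.983, 0.184], [-1.0, 0.001, 0.003]]
contact_force: [-4.5, 0.6, 8.4]
opening: 0.005
```

Call:
servo_tool --motion '[[[0,-0.02,0,-0.12,0,-0.002,0],[0,-0.02,0,-0.12,0,-0.002,0],[0,-0.02,0,-0.12,0,-0.002,0],[0,-0.02,0,-0.12,0,-0.002,0]]]'

```text
time: 12.35
tool_pos: [0.5301, -0.0181, 0.0443]
ee_rot: [[0.003, -0.183, -0.983], [-0.0, -0.983, 0.183], [-1.0, -0.0, -0.003]]
contact_force: [-3.8, 1.4, 8.9]
opening: 0.008
```

Call:
servo_tool --motion '[[[0,-0.02,0,-0.12,0,0,0],[0,-0.02,0,-0.12,0,0,0],[0,-0.02,0,-0.12,0,0,0],[0,-0.02,0,-0.12,0,0,0],[0,-0.02,0,-0.12,0,0,0],[0,-0.02,0,-0.12,0,0,0]]]'

```text
time: 12.95
tool_pos: [0.5301, -0.0181, 0.0442]
ee_rot: [[0.001, -0.182, -0.983], [-0.0, -0.983, 0.182], [-1.0, 0.0, -0.001]]
contact_force: [-3.6, 0.7, 8.9]
opening: 0.009
```

The press lasted over 1.2 s at about 8.5 N with z steady at 44.2 mm. After two more rows I rise and head for the top tier, adding the camera offset I found.

Call:
servo_tool --motion '[[[0,-0.02,0,-0.12,0,0,0],[0,-0.02,0,-0.12,0,0,0],[0,0,0,0.5,0,0,0],[0,0,0,3,0,0,0],[0,0,0,3,0,0,0],[0.7,1,-2.2,2,0,0,0.05],[0.7,1,-2.2,0,0,0,0.05],[0.7,1,-2.2,0,0,0,0.05],[0.7,1,-2.2,0,0,0,0.05],[0.7,1,-2.2,0,0,0,0.05],[0.7,1,-2.2,0,0,0,0.05],[0.7,1,-2.2,0,0,0,0.05]]]'

```text
time: 14.15
tool_pos: [0.6018, -0.1755, 0.1353]
ee_rot: [[0.004, 0.185, -0.983], [-0.002, -0.983, -0.185], [-1.0, 0.003, -0.003]]
contact_force: [0.1, 1.0, 0.3]
opening: 0.562
```

```bash
python3 -c "
from h import *
to(631.2,-237.8,106.5)"
```

```text
t 14.15 tcp [ 601.8 -175.5  135.3] yaw -79.34  d(cm) 2.94 -6.23 z 13.53 rv [0.002 0.004 0.102] F [0.1 1.  0.3] op 0.562
```

Call:
servo_tool --motion '[[[0.75,1,-2,0,0.002,0.004,0.05],[0.75,1,-2,0,0,0,0.04],[0.75,0.6,-1.4,0,0,0,0],[0.75,0,0,-1,0,0,0],[0.75,0,0,-2,0,0,0],[0.75,0,0,-1,0,0,0],[0.75,0,0,0,0,0,0],[0.75,0,0,0,0,0,0]]]'

```text
time: 14.95
tool_pos: [0.6285, -0.2327, 0.0925]
ee_rot: [[-0.0, 0.275, -0.962], [0.0, -0.962, -0.275], [-1.0, -0.0, 0.0]]
contact_force: [1.1, -0.5, -0.0]
opening: 0.754
```

```bash
python3 -c "
from h import *
to(631.2,-237.8,106.5)
im,d=capture('wrist');save('w5',im)
P=pts('wrist',d)
edges(P,np.array([631.2,-237.8]),16.5,[('top',22,6)],(5,30))
f=cv2
im,d=capture('top');save('t5',im)
meas('top',d,im,dict(base=(250,170,335,260)),zmin=0.035)
P=pts('top',d)
"
```

```text
t 14.95 tcp [ 628.5 -232.7   92.5] yaw -74.06  d(cm) 0.27 -0.51 z 9.25 rv [-0.   -0.    0.01] F [ 1.1 -0.5 -0. ] op 0.754
top Y lo -163.9 hi 210.7 mid 23.40 | X far 132.0 near -38.9
base c 558.8 -26.3 mean 558.8 -28.9 size 63.1 61.2 ang 78.8 z 45.1 n 361
```

View pics/w5.png

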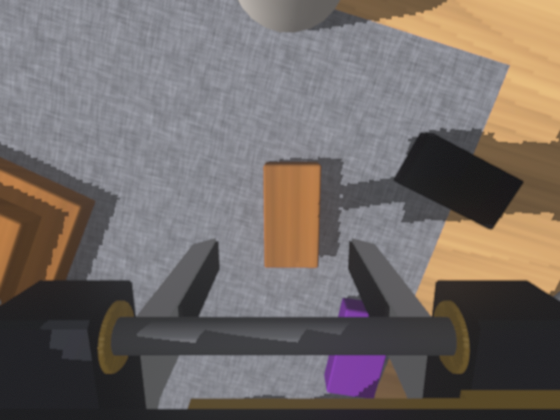

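View pics/t5.png

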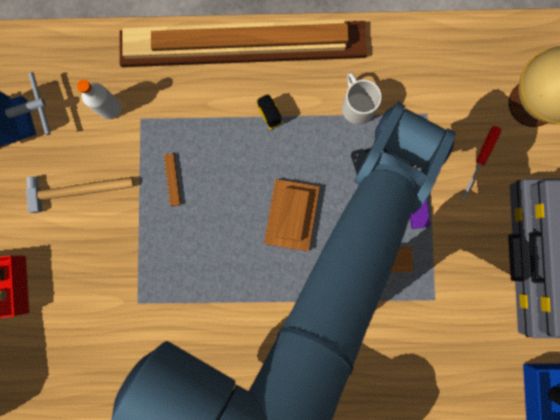

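The wrist view shows the brown top tier at (292,215), with black at (460,180) and purple at (357,350) outside the fingers. Measuring the brown one.

```bash
python3 -c "
from h import *
im,d=capture('wrist')
meas('wrist',d,im,dict(top=(250,150,335,278)))
im,d=capture('top')
P=pts('top',d);P=P[165:262,250:335]
edges(P,np.array([529.8,-20.6]),-10.6,[('tier',44,6),('base',22,6)],(-30,30))
"
```

```text
top c 631.9 -238.4 mean 633.8 -237.9 size 79.2 42.0 ang 15.8 z 22.8 n 5799
tier Y lo -30.6 hi 30.3 mid -0.14 | X far 59.1 near -58.0
base Y lo nan hi nan mid nan | X far 78.2 near -78.2
  return _methods._mean(a, axis=axis, dtype=dtype,
  ret = ret.dtype.type(ret / rcount)
```

Both cameras now agree the middle tier is centred to within about 0.2 mm across its width. Descending on the top tier at (631.7,-238.2).

Call:
servo_tool --motion '[[[0.75,0.32,-0.55,0,0,0,0.005],[0.75,0,0,0,0,0,0],[0.75,0,0,-2,0,0,0],[0.75,0,0,-2,0,0,0],[0.75,0,0,-1.5,0,0,0],[0.75,0,0,-0.5,0,0,0],[0.75,0,0,0,0,0,0],[0.75,0,0,0,0,0,0]]]'

```text
time: 15.95
tool_pos: [0.6356, -0.2415, 0.0361]
ee_rot: [[0.009, 0.279, -0.96], [-0.005, -0.96, -0.279], [-1.0, 0.007, -0.007]]
contact_force: [0.2, 0.7, 0.4]
opening: 0.749
```

```bash
python3 -c "
from h import *
to(631.7,-238.2,106.2)"
```

```text
t 15.95 tcp [ 635.6 -241.5   36.1] yaw -73.78  d(cm) -0.39 0.33 z 3.61 rv [ 0.005  0.009 -0.   ] F [0.2 0.7 0.4] op 0.749
```

Call:
servo_tool --motion '[[[0.75,-0.4,0.33,0,0.005,0.009,0],[0.75,0,0,0,0,0,0],[0.75,0,0,-0.8,0,0,0],[0.75,0,0,-0.8,0,0,0],[0.75,0,0,-0.8,0,0,0],[0.75,0,0,0,0,0,0],[0.75,0,0,0,0,0,0]]]'

```text
time: 16.65
tool_pos: [0.6324, -0.2384, 0.0122]
ee_rot: [[0.002, 0.28, -0.96], [-0.001, -0.96, -0.28], [-1.0, 0.002, -0.001]]
contact_force: [-1.0, -0.7, 0.1]
opening: 0.751
```

```bash
python3 -c "
from h import *
to(631.7,-238.2,106.2)"
```

```text
t 16.65 tcp [ 632.4 -238.4   12.2] yaw -73.77  d(cm) -0.07 0.02 z 1.22 rv [ 0.001  0.002 -0.001] F [-1.  -0.7  0.1] op 0.751
```

Call:
servo_tool --motion '[[[0.75,-0.07,0,-0.5,0.001,0.002,0],[0.75,0,0,-0.3,0,0,0],[0.75,0,0,0,0,0,0],[0.6,0,0,0,0,0,0],[0.5,0,0,0,0,0,0],[0.35,0,0,0,0,0,0],[0.3,0,0,0,0,0,0],[0.3,0,0,0,0,0,0],[0.3,0,0,0,0,0,0]]]' --grip_force 15

```text
time: 17.55
tool_pos: [0.632, -0.2387, 0.0041]
ee_rot: [[0.0, 0.279, -0.96], [-0.001, -0.96, -0.279], [-1.0, 0.001, -0.0]]
contact_force: [0.3, 0.3, -0.0]
opening: 0.444
```

```bash
python3 -c "
from h import *
to(631.7,-238.2,106.2)"
```

```text
t 17.55 tcp [ 632.  -238.7    4.1] yaw -73.77  d(cm) -0.03 0.05 z 0.41 rv [ 0.001  0.    -0.001] F [ 0.3  0.3 -0. ] op 0.444
```

Gripped at 41.7 mm. Lifting and carrying it to the stack.

Call:
servo_tool --motion '[[[0.3,0,0,1,0,0,0],[0.3,0,0,3,0,0,0],[0.3,0,0,3,0,0,0],[0.3,-1,2.2,3,0,0,-0.05],[0.3,-1,2.2,0,0,0,-0.05],[0.3,-1,2.2,0,0,0,-0.05],[0.3,-1,2.2,0,0,0,-0.05],[0.3,-1,2.2,0,0,0,-0.05],[0.3,-1,2.2,0,0,0,-0.05],[0.3,-1,2.2,0,0,0,-0.05],[0.3,-1,2.2,0,0,0,-0.05],[0.3,0,0,0,0,0,0]]]'

```text
time: 18.75
tool_pos: [0.5503, -0.0579, 0.1177]
ee_rot: [[0.01, -0.135, -0.991], [-0.005, -0.991, 0.135], [-1.0, 0.004, -0.011]]
contact_force: [-0.3, 0.1, -1.2]
opening: 0.445
```

```bash
python3 -c "
from h import *
to(529.4,-18.4,79.4)"
```

```text
t 18.75 tcp [550.3 -57.9 117.7] yaw -97.75  d(cm) -2.09 3.95 z 11.77 rv [ 0.005  0.01  -0.05 ] F [-0.3  0.1 -1.2] op 0.445
```

Call:
servo_tool --motion '[[[0.3,-1,2,0,0.005,0.01,-0.04],[0.3,-1,1.6,-1,0,0,-0.005],[0.3,0,0,-1.5,0,0,0],[0.3,0,0,-1,0,0,0],[0.3,0,0,0,0,0,0],[0.3,0,0,0,0,0,0]]]'

```text
time: 19.35
tool_pos: [0.5336, -0.0253, 0.0844]
ee_rot: [[0.007, -0.179, -0.984], [-0.004, -0.984, 0.179], [-1.0, 0.003, -0.007]]
contact_force: [-0.3, 0.6, 0.2]
opening: 0.448
```

```bash
python3 -c "
from h import *
to(529.4,-18.4,79.4)"
```

```text
t 19.35 tcp [533.6 -25.3  84.4] yaw -100.32  d(cm) -0.42 0.69 z 8.44 rv [ 0.004  0.007 -0.005] F [-0.3  0.6  0.2] op 0.448
```

Call:
servo_tool --motion '[[[0.3,-0.4,0.7,0,0.004,0.007,-0.005],[0.3,0,0,-1.2,0,0,0],[0.3,0,0,-0.8,0,0,0],[0.3,0,0,0,0,0,0],[0.3,0,0,0,0,0,0]]]'

```text
time: 19.85
tool_pos: [0.5304, -0.019, 0.0631]
ee_rot: [[0.0, -0.186, -0.983], [0.0, -0.983, 0.186], [-1.0, -0.0, -0.0]]
contact_force: [0.2, -0.0, -0.8]
opening: 0.443
```

```bash
python3 -c "
from h import *
to(529.4,-18.4,79.4)"
```

```text
t 19.85 tcp [530.4 -19.   63.1] yaw -100.70  d(cm) -0.10 0.06 z 6.31 rv [-0.     0.     0.002] F [ 0.2 -0.  -0.8] op 0.443
```

Call:
servo_tool --motion '[[[0.3,-0.1,0.06,-0.4,0,0,0.001],[0.3,0,0,-0.4,0,0,0],[0.3,0,0,-0.3,0,0,0],[0.3,0,0,0,0,0,0],[0.3,0,0,0,0,0,0]]]'

```text
time: 20.35
tool_pos: [0.5295, -0.0185, 0.0515]
ee_rot: [[0.001, -0.184, -0.983], [-0.0, -0.983, 0.184], [-1.0, -0.0, -0.001]]
contact_force: [0.8, 0.1, -0.5]
opening: 0.442
```

```bash
python3 -c "
from h import *
to(529.4,-18.4,79.4)
im,d=capture('wrist');save('w6',im)
P=pts('wrist',d); print(np.median(P[180:220,260:300,2]))
np.save('P6.npy',P)
edges(P,np.array([529.4,-18.4]),-10.6,[('top',69.5,6),('mid',45,6)],(15,36))
edges(P,np.array([529.4,-18.4]),-10.6,[('mid',45,6),('base',22,6)],(45,56))
meas('wrist',d,im,dict(top=(200,100,360,300)),zmin=0.06)
"
```

```text
t 20.35 tcp [529.5 -18.5  51.5] yaw -100.63  d(cm) -0.01 0.01 z 5.15 rv [0.    0.001 0.001] F [ 0.8  0.1 -0.5] op 0.442
0.06966568018930794
top Y lo -21.0 hi 20.5 mid -0.24 | X far 39.7 near -26.8
mid Y lo -31.7 hi 31.7 mid -0.01 | X far 60.1 near 38.8
mid Y lo -31.6 hi 31.8 mid 0.09 | X far 60.1 near 38.8
base Y lo -54.5 hi 54.7 mid 0.10 | X far 79.4 near 60.3
top c 537.0 3.5 mean 540.2 4.8 size 20.9 9.3 ang 24.8 z 82.8 n 390
```

View pics/w6.png

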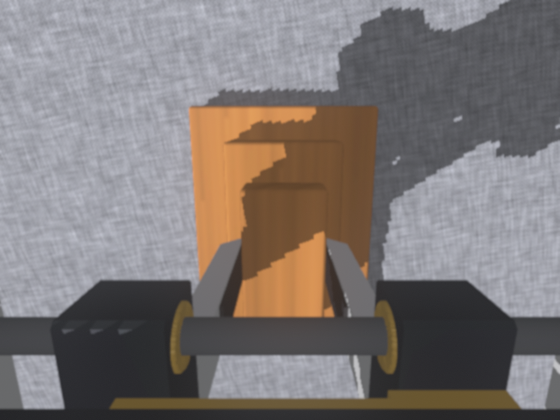

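Centred within 0.5 mm: top tier far edge 39.7, middle 60.1, base 79.4. Lowering.

Call:
servo_tool --motion '[[[0.3,0.02,0.02,-0.15,0,0.001,0.001],[0.3,0,0,-0.1,0,0,0],[0.3,0,0,-0.07,0,0,0],[0.3,0,0,-0.03,0,0,0],[0.3,0,0,0,0,0,0]]]'

```text
time: 20.9
tool_pos: [0.5301, -0.0183, 0.0482]
ee_rot: [[0.001, -0.183, -0.983], [-0.0, -0.983, 0.183], [-1.0, 0.0, -0.001]]
contact_force: [-0.1, -0.5, -0.2]
opening: 0.449
```

Call:
servo_tool --motion '[[[0.3,0,0,-0.06,0,0,0],[0.3,0,0,-0.02,0,0,0]]]'

```text
time: 21.1
tool_pos: [0.5303, -0.0184, 0.048]
ee_rot: [[0.0, -0.183, -0.983], [-0.0, -0.983, 0.183], [-1.0, 0.0, -0.001]]
contact_force: [-1.0, 0.2, -0.0]
opening: 0.447
```

Call:
servo_tool --motion '[[[0.3,0,0,-0.06,0,0,0],[0.3,0,0,-0.03,0,0,0]]]'

```text
time: 21.3
tool_pos: [0.5303, -0.0184, 0.048]
ee_rot: [[-0.0, -0.183, -0.983], [-0.0, -0.983, 0.183], [-1.0, 0.0, 0.0]]
contact_force: [-1.9, 0.1, 2.4]
opening: 0.446
```

In contact: z stays at 48.0 mm with Fz rising. Releasing gently and rising.

Call:
servo_tool --motion '[[[0.55,0,0,0,0,0,0],[0.62,0,0,0,0,0,0],[0.62,0,0,0,0,0,0],[0.62,0,0,1,0,0,0],[0.62,0,0,2,0,0,0],[0.62,0,0,2,0,0,0],[0.62,0,0,0,0,0,0]]]'

```text
time: 22.0
tool_pos: [0.5302, -0.0184, 0.1]
ee_rot: [[0.0, -0.183, -0.983], [-0.0, -0.983, 0.183], [-1.0, 0.0, -0.0]]
contact_force: [-0.3, 0.1, -0.3]
opening: 0.617
```

```bash
python3 -c "
from h import *
to(529.4,-18.4,79.4)
im,d=capture('wrist');save('w7',im)
P=pts('wrist',d); print(np.median(P[180:220,260:300,2]))
edges(P,np.array([529.4,-18.4]),-10.6,[('top',66,6),('mid',44,6)],(15,36))
edges(P,np.array([529.4,-18.4]),-10.6,[('mid',44,6),('base',22,6)],(45,56))
"
```

```text
t 22.00 tcp [530.2 -18.4 100. ] yaw -100.56  d(cm) -0.08 -0.00 z 10.00 rv [ 0.     0.    -0.001] F [-0.3  0.1 -0.3] op 0.617
0.06497752716592352
top Y lo -20.7 hi 20.5 mid -0.13 | X far 39.3 near -39.7
mid Y lo -31.6 hi 31.5 mid -0.05 | X far 59.1 near -59.8
mid Y lo -31.7 hi 31.6 mid -0.06 | X far 59.1 near -59.8
base Y lo -54.4 hi 54.5 mid 0.05 | X far 77.7 near -81.0
```

View pics/w7.png

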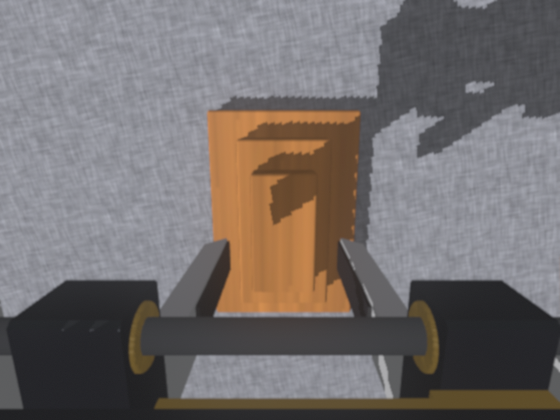

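The stack is well centred (rows 110/138/172 for the three far edges; lateral offsets under 0.2 mm). Shutting the fingers and pressing.

Call:
servo_tool --motion '[[[0,0,0,0,0,0,0],[0,0,0,0,0,0,0],[0,0,0,0,0,0,0],[0,0,0,0,0,0,0],[0,0,0,0,0,0,0],[0,0,0,0,0,0,0],[0,0,0,-0.8,0,0,0],[0,0,0,-0.8,0,0,0],[0,0,0,-0.5,0,0,0],[0,0,0,0,0,0,0],[0,0,0,0,0,0,0]]]'

```text
time: 23.15
tool_pos: [0.526, -0.0174, 0.0707]
ee_rot: [[-0.01, -0.184, -0.983], [0.002, -0.983, 0.184], [-1.0, -0.0, 0.01]]
contact_force: [0.2, -0.1, 0.1]
opening: 0.003
```

```bash
python3 -c "
from h import *
to(529.6,-18.4,79.4)"
```

```text
t 23.15 tcp [526.  -17.4  70.7] yaw -100.58  d(cm) 0.36 -0.10 z 7.07 rv [-0.002 -0.01  -0.   ] F [ 0.2 -0.1  0.1] op 0.003
```

Call:
servo_tool --motion '[[[0,0.36,-0.1,0,-0.002,-0.01,0],[0,0,0,0,0,0,0],[0,0,0,-0.15,0,0,0],[0,0,0,-0.1,0,0,0],[0,0,0,0,0,0,0]]]'

```text
time: 23.65
tool_pos: [0.5306, -0.0187, 0.0688]
ee_rot: [[0.002, -0.184, -0.983], [-0.0, -0.983, 0.184], [-1.0, -0.0, -0.002]]
contact_force: [-0.2, 0.1, -0.9]
opening: 0.008
```

```bash
python3 -c "
from h import *
to(529.6,-18.4,79.4)"
```

```text
t 23.65 tcp [530.6 -18.7  68.8] yaw -100.58  d(cm) -0.10 0.03 z 6.88 rv [ 0.     0.002 -0.   ] F [-0.2  0.1 -0.9] op 0.008
```

Call:
servo_tool --motion '[[[0,-0.1,0.03,-0.1,0,0.002,0],[0,0,0,-0.08,0,0,0],[0,0,0,-0.06,0,0,0],[0,0,0,-0.05,0,0,0]]]'

```text
time: 24.05
tool_pos: [0.5296, -0.0184, 0.0662]
ee_rot: [[0.0, -0.183, -0.983], [-0.0, -0.983, 0.183], [-1.0, 0.0, -0.0]]
contact_force: [-2.7, 0.6, 5.8]
opening: 0.004
```

Call:
servo_tool --motion '[[[0,-0.02,0,-0.12,0,0,0],[0,-0.02,0,-0.12,0,0,0],[0,-0.02,0,-0.12,0,0,0]]]'

```text
time: 24.35
tool_pos: [0.5296, -0.0184, 0.0662]
ee_rot: [[-0.001, -0.183, -0.983], [-0.0, -0.983, 0.183], [-1.0, 0.0, 0.001]]
contact_force: [-3.3, 0.3, 8.4]
opening: 0.005
```

Call:
servo_tool --motion '[[[0,-0.02,0,-0.12,0,0,0],[0,-0.02,0,-0.12,0,0,0],[0,-0.02,0,-0.12,0,0,0],[0,-0.02,0,-0.12,0,0,0],[0,-0.02,0,-0.12,0,0,0],[0,-0.02,0,-0.12,0,0,0],[0,-0.02,0,-0.12,0,0,0],[0,-0.02,0,-0.12,0,0,0],[0,-0.02,0,-0.12,0,0,0]]]'

```text
time: 25.25
tool_pos: [0.5296, -0.0184, 0.0662]
ee_rot: [[-0.003, -0.181, -0.983], [-0.0, -0.983, 0.181], [-1.0, 0.001, 0.003]]
contact_force: [-4.8, 1.3, 8.5]
opening: 0.005
```

About 1.2 s at 8.5 N with z steady at 66.2 mm. Lifting off and moving aside for the top camera to see.

Call:
servo_tool --motion '[[[0,0,0,0.5,0,0,0],[0,0,0,3,0,0,0],[0,0,0,4,0,0,0],[0,0,0,4,0,0,0],[0,0,-2,2,0,0,0],[0,-1,-4,0,0,0,0],[0,-1,-4,0,0,0,0],[0,-1,-4,0,0,0,0],[0,-1,-4,0,0,0,0],[0,-1,-4,0,0,0,0],[0,-1,-4,0,0,0,0],[0,0,0,0,0,0,0]]]'

```text
time: 26.45
tool_pos: [0.4657, -0.2872, 0.21]
ee_rot: [[0.003, -0.177, -0.984], [-0.005, -0.984, 0.177], [-1.0, 0.005, -0.004]]
contact_force: [-0.4, 0.1, -0.3]
opening: 0.007
```

```bash
python3 -c "
from h import *
to(529.6,-18.4,79.4)
im,d=capture('top');save('t8',im)
P=pts('top',d);P=P[165:262,250:335]
edges(P,np.array([529.8,-20.6]),-10.6,[('top',66,6),('mid',44,6)],(-25,25))
edges(P,np.array([529.8,-20.6]),-10.6,[('base',22,6)],(-25,25))
for nm,z in (('top',66),('mid',44),('base',22)):
    m=P[...,2]*1000>z-8; (c,s,a)=cv2.minAreaRect((P[m][:,:2]*1000).astype(np.float32)); print(nm,np.round(c,1),np.round(s,1),round(a,1),np.round(np.median(P[m&(P[...,2]*1000<z+8)][:,2])*1000,1))
im,d=capture('scene');save('s8',im)
" 2>&1 | grep -v Warn
```

```text
return _methods._mean(a, axis=axis, dtype=dtype,
  ret = ret.dtype.type(ret / rcount)
t 26.45 tcp [ 465.7 -287.2  210. ] yaw -100.18  d(cm) 6.39 26.88 z 21.00 rv [ 0.005  0.003 -0.007] F [-0.4  0.1 -0.3] op 0.007
top Y lo nan hi nan mid nan | X far 38.9 near -38.6
mid Y lo nan hi nan mid nan | X far 59.1 near -58.0
base Y lo nan hi nan mid nan | X far 77.7 near -78.2
top [496.8 -14. ] [ 42.  148.4] 79.1 66.0
mid [506.8 -16.3] [ 63.9 169.1] 79.4 43.9
base [516.2 -18. ] [110.  188.2] 79.5 21.8
```

View pics/t8.png

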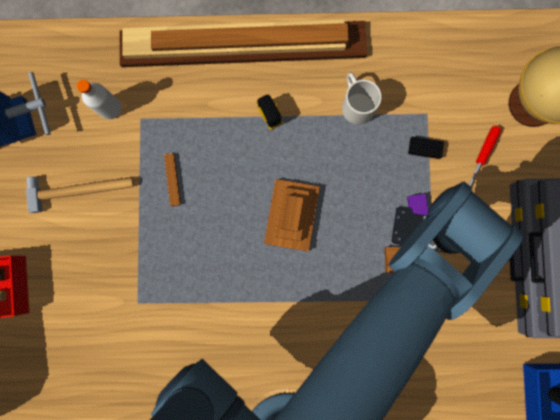

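View pics/s8.png

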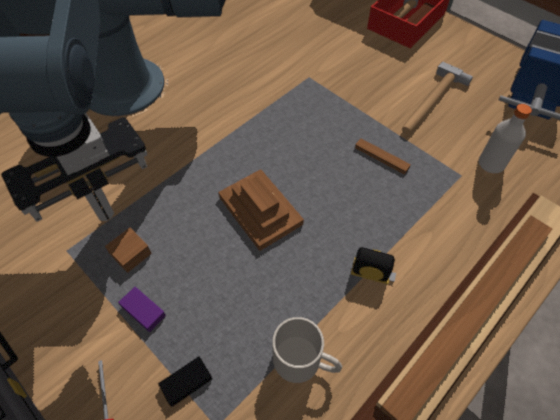

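Both views show the stepped stack standing square at (293,215) in the top view and (262,205) in the scene view, with the arm clear. I'll settle the arm, then hand in.

Call:
servo_tool --motion '[[[0,0,0,0,0,0,0],[0,0,0,0,0,0,0],[0,0,0,0,0,0,0]]]'

```text
time: 26.85
tool_pos: [0.4675, -0.2807, 0.2095]
ee_rot: [[0.002, -0.169, -0.986], [-0.003, -0.986, 0.169], [-1.0, 0.002, -0.003]]
contact_force: [0.2, -0.3, 0.4]
opening: 0.003
```

```bash
python3 -c "
from h import *
to(529.6,-18.4,79.4)
print(sign_off())"
```

```text
t 26.85 tcp [ 467.5 -280.7  209.5] yaw -99.75  d(cm) 6.21 26.23 z 20.95 rv [ 0.003  0.002 -0.015] F [ 0.2 -0.3  0.4] op 0.003
the job is handed in; nothing more can be done
None
```

The plinth is stacked and handed in at 26.9 s. I set the middle tier on the base, let go and pressed it at about 8.5 N for 1.3 s. I then did the same with the brown top tier, at about 8.5 N for about 1.2 s.

**Final checks:**
- **Heights:** upper faces at 21.8, 43.9 and 66.0 mm, so both tiers lie flat.
- **Centring:** sideways offsets were under about 0.2 mm (wrist camera, before the last press). Along the length the top camera showed under 1 mm at the end.
- **Turn:** the three boards agree within 0.4°.
- **Clearance:** the stack stands alone with the arm clear of it.

**What disagreed or failed:**
- The top camera was about 2 mm off in y against the robot and wrist camera. I corrected for that before setting the middle tier down.
- At z = 100 mm the wrist camera showed the base 1.3 mm off along its length. The top camera did not confirm this.
- My final across-width edge check on the top image returned no values, and its fitted centres and lengths were spoiled by stray pixels from the arm. Sideways centring therefore rests on the wrist check and the two final pictures.
- Each press also carried a sideways force of 3 to 5 N. Neither tier visibly shifted.

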